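# Turn the labelled tin to the front

## Robot

A 6-joint arm with a two-finger parallel gripper is mounted at the origin on a cart in front of the work surface, level with it; the furniture and walls round the work are solid. World frame = base frame: x ahead of the robot, y to its left, z up, the work surface at z = 0. Lengths are in mm, angles in rad, forces in N, time in s.
With the tool pointing down it reaches from about 350 to 875 mm from the base axis. Payload 4.2 kg.
Tool frame: the origin (TCP) lies midway between the tips of the shut fingers; the grasp point (between the pads) lies 19 mm behind it; z points along the fingers, y is the line along which they close (so a half turn about z gives the same grasp; the last joint's range is limited). The gripper opens to 85 mm and grips with 20 to 120 N. Pads are 22 mm wide; open, the fingers measure 114 mm over their backs; the gripper's body (76 mm by 85 mm) begins 54 mm behind the grasp point. The pads swing forward as they close: fully open they stand 13 mm farther back than shut.
Start: joints at [-0.945, 0.385, 0.008, 0, -1.194, -0.259], TCP at [224.158, -583.397, 231.312] pointing down, gripper open.
Joint ranges: [-3.14, 3.14], [-1.21, 2.06], [-1.07, 1.41], [-3.16, 2.05], [-2.99, -0.16], [-3.1, 3.1]. Speed limits (rad/s): [2.79, 2.79, 3.14, 3.14, 3.14, 3.14].

## Interface

Orientations are given as a unit quaternion [x, y, z, w].
In Python, from bench import arm, eyes, nets gives the robot as it stands.
- The arm moves only by the tool apply_moves, never from a script. Its arguments are lists of equal length, an entry for each row: "delta_rot": the turn, a rotation vector about the tool's x, y, z as a fraction of full scale, a list of three; "xyz": the shift along the tool's x, y, z as a fraction of full scale, a list of three; "hand": the gripper command: -1 is fully open, 1 is shut, values between are in proportion. In form: {"delta_rot": [[ax, ay, az], ...], "xyz": [[dx, dy, dz], ...], "hand": [hand, ...]}. A call has 1 to 20 rows; each row shifts and turns the commanded pose from where the row before left it, along the tool's axes as they then stand; what a row does not reach is not made up. Full scale, the value 1, is 0.025 m for a shift and 6 degrees for a turn. A row lasts 1/12 s, in which the tool goes at most 41.7 mm and 7.16 degrees, less where a joint would pass 70% of its speed; a pose out of reach is approached as far as the arm can. A call with a number of a shift or a turn outside -1 to 1 is refused whole. A call with a gripper value outside its range is refused whole. The fingers move at their own pace and stop on an object; the grip force is fixed at half the most. Time passes only in rows, so rows that do not move let the fingers close. It gives the time, the measured TCP pose, the force, the opening and the grip force at its end, in the units of the state.
- arm.read_state(): the state, without advancing time (a new reading comes with each control period).
- eyes.get_image(name): name is "side" or "top" or "wrist"; returns a dict with "frame" (480x640x3 uint8, red, green, blue), "range_z" (480x640 float32, mm along the optical axis (not along the pixel's ray), 0 where there is no reading), "camera_matrix" (3x3 intrinsics, pixels), "R" (3x3) and "t" (3): a world point X has camera coordinates R X + t; the wrist camera has in their place "hand_eye" (4x4, takes a point from camera to tool coordinates, whose origin is the TCP and whose axes are the flange's). Camera axes: x right, y down, z forward; pixel columns grow to the right and rows downward; lengths in mm; the calibration is good to about 2 mm. A picture is of the moment at which its call begins: read the wrist's pose just before it.
- arm.job_done(): hands the job in; it is judged then, once.
Trained networks look in a picture, given as the dict that the camera call returned (one of the last four; its "shot" number tells which), for a name from the list of things; names that differ only in an ending like _2 or _b are one class to them, and where a whole thing is asked for, a point or a joint stands for the part that bears it (a point fixed in the world has none). Each returns a list of dicts, best first, with "score" (0 to 1); they miss things now and then, are a little off and sometimes report something else, mostly with a low value. They report only what shows in the picture. A call takes as long as a camera call.
- nets.look_for(name, picture): "bbox" ([left, top, right, bottom] in pixels, round what is visible of it).
- nets.masks_of(name, picture): "region" (480x640 bool, what is visible of it) and "bbox" ([left, top, right, bottom] in pixels, round what is visible of it).
The state is a dict: "clock": time; "joints": joint angles; "joint_vel": joint speeds; "joint_efforts": joint torques, N m; "position": TCP position; "ee_rot": TCP orientation; "contact_force": force on the tool from outside, world axes, zero at the start; "wrist_torque": the same for the moment, N m; "gripper_width": finger opening in mm; "grasp_force": force on a finger pad.
Only numpy, scipy, OpenCV 4.12 (cv2) and the standard library are available. Lean on these libraries where they do the work, as an engineer would, in place of code of your own. Each camera call takes 0.05 s, during which the arm holds its last target. There are 200 camera calls.

## Task

Turn the tin with the blue lid on its little turntable until its paper label faces the front of its stand, squarely over the orange pointer; a fingertip stroked along the edge of its lid will do. Leave the grey-lidded tin turned as it is and do not disturb the small things lying round about; let go of the tin and leave it standing still.

Things in the scene. Friction and masses are not known exactly. Their poses are not given: they have to be found in the camera images.
- blue_stand: Fixed stand of the blue-lidded tin: black disc, 120 mm across and 10 mm high, bolted to the desk. Origin at the centre of its underside, on the vertical turning axis; z up; its front is its own -x axis, where a black tab with an orange pointer sticks out to 78 mm from the axis. The stand may be turned a little on the desk, so its front is not exactly world -x.
- blue_pointer (a point): The orange pointer on the front tab of the blue tin's stand, 74 mm from the turning axis, 11.5 mm above the desk.
- blue_tin (a joint): Turn of the blue-lidded tin about its vertical axis relative to its stand, in rad, growing counter-clockwise seen from above; 0 (or any whole turn) is label squarely over the pointer. It turns freely either way (stops only at -12 and +12), needs about 0.03 N m and stays where it is left.
- blue_label (a point): Middle of the label of the blue-lidded tin, on its side, 48 mm from the axis and 60 mm above the desk. The label is white paper with blue bands and a red diamond, 80 degrees wide. The tin is bare metal, 96 mm across, held in a black turning cup (106 mm across, its rim 26 mm above the desk); it cannot be lifted out.
- blue_lid (a point): Centre of the flat top of the blue ribbed lid, on the turning axis, 112 mm above the desk. The lid is 95 mm across, rigid and 18 mm high; a white stripe 26 mm long on its top runs from the middle region to the edge right above the middle of the label. A fingertip pressed on the top near the edge with some 5 to 25 N and led round the axis takes the tin along by friction; it may slip a little.
- grey_label (a point): Middle of the label of the other tin, alike but with a grey lid and grey bands, on a like stand; 48 mm from its axis, 60 mm above the desk. Not to be turned.
- grey_stand: Fixed stand of the grey-lidded tin, like the other; origin at the centre of its underside, the tin's top is 112 mm above the desk.
- screw_box: Small brown carton of screws, 56 x 85 x 42 mm, origin at the centre of its underside. Bystander.
- conduit_box: Round white plastic conduit box with stubs, 65 x 103 x 29 mm, origin at the centre of its underside. Bystander.
- marker: White marker pen with black cap, 132 mm long, 17 mm thick, lying; origin at the centre of its underside. Bystander.
- coupling: White plastic tube coupling, 50 mm long, 24 mm thick, lying; origin at the centre of its underside. Bystander.
- offcut: Offcut of white plastic tube, 110 mm long, 20 mm thick, lying; origin at the centre of its underside. Bystander.

How it is judged (in metres and radians):
At the end, for the whole second after the job is handed in: The middle of the blue tin's label is at the front of its stand, over the pointer, to within 9 mm sideways (about 11 degrees), and the tin stands still (x of blue_label in the frame of blue_stand below 0 m and y of blue_label in the frame of blue_stand between -0.009 and 0.009 m and velocity of joint blue_tin between -0.05 and 0.05 rad/s); the robot touches nothing.
It fails at once if the grey-lidded tin is turned by more than about 15 degrees (distance of grey_label from where it was at the start of the episode above 0.0125 m).
It fails at once if a bystander is shoved by more than 40 mm (distance of any of screw_box, conduit_box, marker, coupling, offcut from where it was at the start of the episode above 0.04 m).
It also fails if it takes over 64 s, if anything falls off the work surface, if the arm or the gripper's body presses on something with over 40 N, if the wrist force passes 120 N, or if a joint passes its speed limit or range.

## Working session

There is one attempt and no reset: what is moved stays moved. The work goes in short steps, Python scripts to look and compute and a tool call to move; the robot and the scene stay as the last step left them, time stands still between calls to the robot, and variables do not carry over. Pictures are saved under pics/ and viewed, at most 10 in all, crops included, and the job is handed in when it is done.

Besides the shell and the picture viewer there is one more tool, called after "Emit:" as name(argument=value, ...) on one line, values as JSON. apply_moves: Moves the arm, as the interface text tells. Its arguments: {"type":"object","properties":{"delta_rot":{"type":"array"},"xyz":{"type":"array"},"hand":{"type":"array"}},"required":["delta_rot","xyz","hand"]}

```bash
mkdir -p pics; cat > h.py <<'E'
import numpy as np, cv2
from bench import arm, eyes, nets
def pts(p,mask):
    v,u=np.nonzero(mask&(p["range_z"]>0)); z=p["range_z"][v,u]
    K=p["camera_matrix"]; c=np.c_[(u-K[0,2])*z/K[0,0],(v-K[1,2])*z/K[1,1],z]
    return (c-p["t"])@p["R"], u, v
def proj(p,X):
    c=p["R"]@np.array(X)+p["t"]; q=p["camera_matrix"]@c; return q[:2]/q[2]
E
python3 - <<'E'
from h import *
s=arm.read_state(); print(s)
for n in ("top","side"):
    p=eyes.get_image(n); cv2.imwrite(f"pics/{n}0.png",p["frame"][:,:,::-1])
    for k in ("blue_stand","blue_lid","grey_stand","blue_label","screw_box","conduit_box","marker","coupling","offcut"):
        r=nets.masks_of(k,p)
        for d in r[:2]:
            X,_,_=pts(p,d["region"]); 
            print(n,k,round(d["score"],2),np.round(d["bbox"]),np.round(np.median(X,0)) if len(X) else None, np.round(np.percentile(X,[2,98],axis=0)).tolist() if len(X) else None)
E
```

```text
{'clock': 0.0, 'joints': array([-9.45416294e-01,  3.85569297e-01,  6.61799239e-03, -5.23957687e-04,
       -1.19398900e+00, -2.58572570e-01]), 'joint_vel': array([ 0.00036511, -0.00094205,  0.00076273, -0.00088934,  0.00011145,
       -0.00213527]), 'joint_efforts': array([-8.48126911e-04, -3.92287767e+01,  1.88398057e+01,  4.18600872e+00,
       -4.52113876e-03, -9.03941498e-06]), 'position': array([ 223.94518057, -582.87197066,  230.20711997]), 'ee_rot': array([-1.82282122e-01,  9.83245656e-01,  1.07312750e-03, -2.38419441e-04]), 'contact_force': array([ 0.12394982,  0.16421206, -0.41916115]), 'wrist_torque': array([-0.0143418 ,  0.03208316, -0.02955226]), 'grasp_force': 0.0, 'gripper_width': 85.26112181263939}
top blue_stand 0.62 [222. 234. 269. 289.] [490. -56. 109.] [[438.0, -100.0, 4.0], [542.0, -7.0, 116.0]]
top blue_stand 0.6 [223. 235. 269. 276.] [493. -54. 110.] [[449.0, -95.0, 20.0], [539.0, -7.0, 116.0]]
top blue_lid 0.64 [219. 236. 264. 278.] [493. -53. 110.] [[450.0, -95.0, 23.0], [538.0, -6.0, 116.0]]
top grey_stand 0.87 [306. 222. 350. 276.] [ 517. -252.  110.] [[468.
[... 1340 characters left out ...]
] [ 451. -498.   40.] [[415.0, -560.0, 4.0], [490.0, -474.0, 44.0]]
side conduit_box 0.97 [228. 234. 264. 275.] [ 726. -289.   15.] [[690.0, -322.0, 1.0], [759.0, -244.0, 29.0]]
side conduit_box 0.51 [321. 180. 339. 213.] [ 600. -504.   18.] [[592.0, -567.0, 2.0], [610.0, -465.0, 22.0]]
side marker 0.97 [399. 274. 467. 313.] [ 337. -241.   14.] [[283.0, -277.0, -2.0], [398.0, -210.0, 19.0]]
side marker 0.39 [215. 321. 240. 352.] [678. -59.  20.] [[668.0, -91.0, 0.0], [698.0, -41.0, 25.0]]
side coupling 0.93 [216. 323. 239. 351.] [678. -59.  21.] [[669.0, -89.0, 1.0], [690.0, -41.0, 25.0]]
side offcut 0.57 [322. 180. 337. 212.] [ 600. -499.   18.] [[591.0, -564.0, 0.0], [610.0, -464.0, 22.0]]
```

```bash
python3 - <<'E'
from h import *
a=cv2.imread("pics/top0.png")[215:305,200:290]; b=cv2.imread("pics/side0.png")[290:405,270:385]
r=lambda i:cv2.resize(i,(400,400),interpolation=cv2.INTER_CUBIC)
cv2.imwrite("pics/crop0.png",np.hstack([r(a),r(b)]))
for n in ("top","side"):
    p=eyes.get_image(n); hsv=cv2.cvtColor(p["frame"],cv2.COLOR_RGB2HSV)
    X=np.zeros((480,640,3)); P,u,v=pts(p,np.ones((480,640),bool)); X[v,u]=P
    near=np.hypot(X[...,0]-493,X[...,1]+51)<100
    blue=cv2.inRange(hsv,(95,90,30),(130,255,255))>0
    m=blue&near&(X[...,2]>100); print(n,"blue",m.sum(),np.round(X[m].mean(0)))
    top=near&(X[...,2]>104)&(X[...,2]<122); c=cv2.minEnclosingCircle(X[top][:,:2].astype(np.float32)); print("top circ",c,np.round(X[top].mean(0)))
    w=(cv2.inRange(hsv,(0,0,150),(180,70,255))>0)&top
    print("white",w.sum(),np.round(X[w],0).tolist()[:40])
    o=(cv2.inRange(hsv,(5,120,120),(25,255,255))>0)&near; print("orange",o.sum(),np.argwhere(o)[:12].tolist(),np.round(X[o][:12]).tolist())
E
```

```text
top blue 1181 [497. -49. 111.]
top circ ((496.3149719238281, -47.266746520996094), 48.306514739990234) [496. -48. 111.]
white 0 []
orange 20 [[280, 245], [280, 247], [281, 245], [281, 246], [281, 247], [282, 245], [282, 246], [282, 247], [283, 245], [283, 246], [283, 247], [284, 245]] [[440.0, -49.0, 13.0], [441.0, -54.0, 7.0], [438.0, -49.0, 7.0], [438.0, -51.0, 7.0], [438.0, -54.0, 12.0], [435.0, -49.0, 12.0], [435.0, -51.0, 7.0], [436.0, -54.0, 7.0], [433.0, -50.0, 14.0], [433.0, -52.0, 11.0], [433.0, -55.0, 13.0], [430.0, -50.0, 13.0]]
side blue 2500 [498. -38. 111.]
top circ ((499.20263671875, -43.57513427734375), 49.46599578857422) [498. -39. 112.]
white 0 []
orange 36 [[367, 362], [367, 363], [367, 364], [367, 365], [368, 362], [368, 363], [368, 364], [368, 365], [368, 366], [368, 367], [368, 368], [368, 369]] [[443.0, -51.0, 10.0], [441.0, -50.0, 13.0], [440.0, -51.0, 11.0], [438.0, -51.0, 12.0], [443.0, -49.0, 11.0], [441.0, -48.0, 12.0], [439.0, -48.0, 12.0], [438.0, -50.0, 10.0], [436.0, -50.0, 11.0], [435.0, -49.0, 12.0], [433.0, -49.0, 14.0], [431.0, -50.0, 13.0]]
```

View pics/crop0.png

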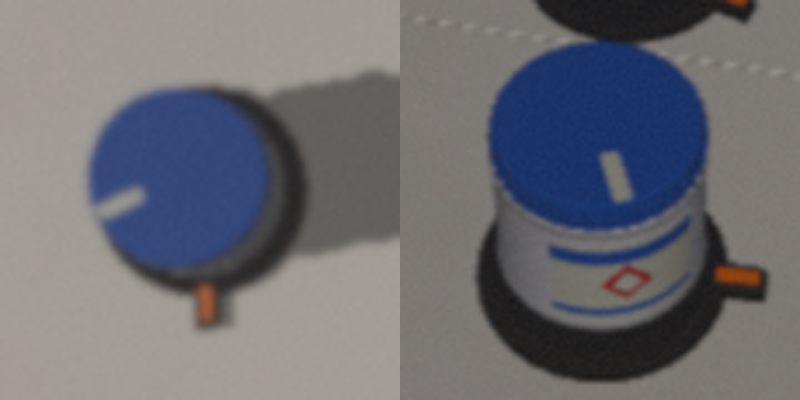

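View pics/side0.png

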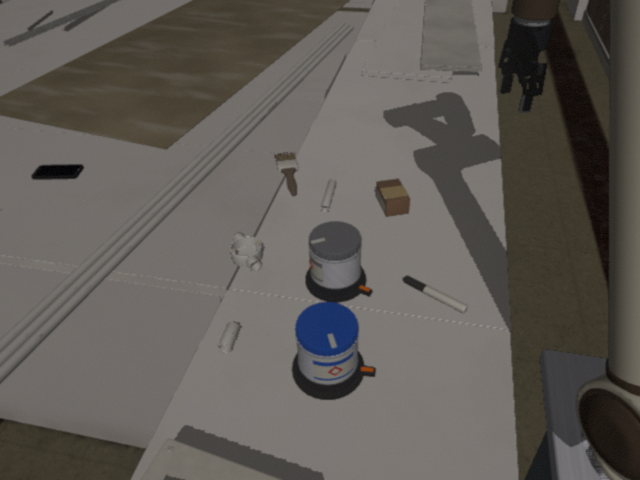

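```bash
cat >> h.py <<'E'
def plane(p,uv,z):
    uv=np.atleast_2d(uv).astype(float); K=p["camera_matrix"]
    d=np.c_[uv,np.ones(len(uv))]@np.linalg.inv(K).T@p["R"]; o=-p["R"].T@p["t"]
    return (o+d*((z-o[2])/d[:,2])[:,None])[:,:2]
def measure(n):
    p=eyes.get_image(n); hsv=cv2.cvtColor(p["frame"],cv2.COLOR_RGB2HSV)
    def big(m):
        k,l,s,_=cv2.connectedComponentsWithStats(m.astype(np.uint8)); return l==1+np.argmax(s[1:,4])
    def uv(m): return np.argwhere(m)[:,::-1]
    c0=proj(p,[496,-48,112]); yy,xx=np.mgrid[:480,:640]; near=np.hypot(xx-c0[0],yy-c0[1])<70
    lid=big((cv2.inRange(hsv,(105,110,40),(125,255,255))>0)&near)
    h=cv2.convexHull(uv(lid).astype(np.int32)); hm=np.zeros((480,640),np.uint8); cv2.fillPoly(hm,[h],1)
    XY=plane(p,uv(hm>0),112); c=XY.mean(0)
    st=(cv2.inRange(hsv,(0,0,90),(180,110,255))>0)&(cv2.dilate(hm,np.ones((3,3)))>0)
    S=plane(p,uv(st),112); r=np.hypot(*(S-c).T); S=S[r<44]; 
    S=S[np.hypot(*(S-np.median(S,0)).T)<20] if len(S) else S
    o=(cv2.inRange(hsv,(3,110,90),(25,255,255))>0)&near
    O=plane(p,uv(o),11.5); O=O[np.hypot(*(O-c).T)<90].mean(0)
    a=lambda v:np.degrees(np.arctan2(v[1],v[0]))
    print(n,"lid",np.round(c,1),"R",np.round(np.sqrt(np.linalg.det(np.cov(XY.T))**.5)*2,1),"stripe",len(S),np.round(S.mean(0),1) if len(S) else None,"orange",np.round(O,1),
      "ang label %.1f pointer %.1f diff %.1f"%(a(S.mean(0)-c) if len(S) else np.nan,a(O-c),(a(O-c)-(a(S.mean(0)-c) if len(S) else np.nan)+180)%360-180))
E
python3 - <<'E'
from h import *
from scipy.spatial.transform import Rotation as Ro
for n in ("top","side"): measure(n)
s=arm.read_state(); R=Ro.from_quat(s["ee_rot"]).as_matrix(); print(np.round(R,3))
print("tool delta to above (533,-48,150):",R.T@(np.array([533,-48,150])-s["position"])/25)
E
```

```text
top lid [496.1 -48. ] R 46.2 stripe 61 [483.8 -18.8] orange [434. -52.] ang label 112.9 pointer -176.3 diff 70.8
side lid [496.6 -35.5] R 50.5 stripe 92 [484.3 -14.4] orange [442.4 -46.5] ang label 120.3 pointer -168.5 diff 71.2
[[-0.933 -0.359 -0.   ]
 [-0.359  0.933  0.   ]
 [ 0.     0.    -1.   ]]
tool delta to above (533,-48,150): [-19.21239657  15.56037656   3.25272768]
```

Emit:
apply_moves(delta_rot=[[0, 0, 0], [0, 0, 0], [0, 0, 0], [0, 0, 0], [0, 0, 0], [0, 0, 0], [0, 0, 0], [0, 0, 0], [0, 0, 0], [0, 0, 0], [0, 0, 0], [0, 0, 0], [0, 0, 0], [0, 0, 0], [0, 0, 0], [0, 0, 0], [0, 0, 0], [0, 0, 0], [0, 0, 0], [0, 0, 0]], xyz=[[-0.96, 0.8, 0.1], [-0.96, 0.8, 0.1], [-0.96, 0.8, 0.1], [-0.96, 0.8, 0.1], [-0.96, 0.8, 0.1], [-0.96, 0.8, 0.1], [-0.96, 0.8, 0.1], [-0.96, 0.8, 0.1], [-0.96, 0.8, 0.1], [-0.96, 0.8, 0.1], [-0.96, 0.8, 0.1], [-0.96, 0.8, 0.1], [-0.96, 0.8, 0.1], [-0.96, 0.8, 0.1], [-0.96, 0.8, 0.1], [-0.96, 0.8, 0.1], [-0.96, 0.8, 0.1], [-0.96, 0.8, 0.1], [-0.96, 0.8, 0.1], [-0.96, 0.8, 0.1]], hand=[1, 1, 1, 1, 1, 1, 1, 1, 1, 1, 1, 1, 1, 1, 1, 1, 1, 1, 1, 1])

```text
clock: 2.87
position: [529.4, -36.3, 181.5]
ee_rot: [-0.183, 0.983, -0.0, 0.0]
contact_force: [-0.1, -0.5, 0.2]
gripper_width: 0.0
grasp_force: 0.0
```

Emit:
apply_moves(delta_rot=[[0, 0, 0], [0, 0, 0], [0, 0, 0], [0, 0, 0]], xyz=[[0, 0, 0], [0, 0, 0], [0, 0, 0], [0, 0, 0]], hand=[1, 1, 1, 1])

```text
clock: 3.2
position: [528.3, -38.5, 181.4]
ee_rot: [-0.182, 0.983, -0.0, -0.0]
contact_force: [0.4, -0.9, 0.1]
gripper_width: -0.3
grasp_force: 0.0
```

Emit:
apply_moves(delta_rot=[[0, 0, 0], [0, 0, 0], [0, 0, 0], [0, 0, 0], [0, 0, 0], [0, 0, 0], [0, 0, 0], [0, 0, 0]], xyz=[[0, 0.1, 0.5], [0, 0, 0.5], [0, 0, 0.5], [0, 0, 0.5], [0, 0, 0.4], [0, 0, 0.1], [0, 0, 0], [0, 0, 0]], hand=[1, 1, 1, 1, 1, 1, 1, 1])

```text
clock: 3.87
position: [528.2, -35.9, 119.3]
ee_rot: [-0.182, 0.983, -0.0, 0.0]
contact_force: [0.9, -0.2, 0.4]
gripper_width: 0.1
grasp_force: 0.0
```

Emit:
apply_moves(delta_rot=[[0, 0, 0], [0, 0, 0], [0, 0, 0], [0, 0, 0]], xyz=[[0, 0, 0.05], [0, 0, 0.05], [0, 0, 0], [0, 0, 0]], hand=[1, 1, 1, 1])

```text
clock: 4.2
position: [528.0, -35.5, 116.6]
ee_rot: [-0.182, 0.983, 0.0, 0.0]
contact_force: [-1.4, 0.1, -0.2]
gripper_width: 0.3
grasp_force: 0.0
```

Emit:
apply_moves(delta_rot=[[0, 0, 0], [0, 0, 0], [0, 0, 0], [0, 0, 0]], xyz=[[0, 0, 0.06], [0, 0, 0.06], [0, 0, 0], [0, 0, 0]], hand=[1, 1, 1, 1])

```text
clock: 4.53
position: [527.8, -35.5, 113.1]
ee_rot: [-0.182, 0.983, -0.0, -0.0]
contact_force: [0.1, 1.0, 0.4]
gripper_width: 0.0
grasp_force: 0.0
```

Emit:
apply_moves(delta_rot=[[0, 0, 0], [0, 0, 0], [0, 0, 0]], xyz=[[0, 0, 0.04], [0, 0, 0], [0, 0, 0]], hand=[1, 1, 1])

```text
clock: 4.78
position: [527.9, -35.5, 112.2]
ee_rot: [-0.182, 0.983, -0.0, -0.0]
contact_force: [0.6, 0.3, 0.9]
gripper_width: 0.1
grasp_force: 0.0
```

Emit:
apply_moves(delta_rot=[[0, 0, 0], [0, 0, 0], [0, 0, 0]], xyz=[[0, 0, 0.04], [0, 0, 0], [0, 0, 0]], hand=[1, 1, 1])

```text
clock: 5.03
position: [528.1, -35.6, 112.1]
ee_rot: [-0.183, 0.983, -0.0, 0.0]
contact_force: [-1.3, -0.7, 5.7]
gripper_width: 0.0
grasp_force: 2.7
```

Emit:
apply_moves(delta_rot=[[0, 0, 0], [0, 0, 0], [0, 0, 0]], xyz=[[0, 0, 0.03], [0, 0, 0], [0, 0, 0]], hand=[1, 1, 1])

```text
clock: 5.28
position: [528.1, -35.7, 112.1]
ee_rot: [-0.183, 0.983, -0.0, 0.0]
contact_force: [-3.0, -0.7, 9.9]
gripper_width: -0.4
grasp_force: 4.6
```

Emit:
apply_moves(delta_rot=[[0, 0, 0], [0, 0, 0], [0, 0, -0.5], [0, 0, -0.5], [0, 0, -0.5], [0, 0, -0.5], [0, 0, -0.5], [0, 0, -0.5], [0, 0, -0.5], [0, 0, -0.5], [0, 0, 0], [0, 0, 0]], xyz=[[0, 0, 0.025], [0, 0, 0], [0.002, 0.072, 0], [0.002, 0.072, 0], [0.002, 0.072, 0], [0.002, 0.072, 0], [0.002, 0.072, 0], [0.002, 0.072, 0], [0.002, 0.072, 0], [0.002, 0.072, 0], [0, 0, 0], [0, 0, 0]], hand=[1, 1, 1, 1, 1, 1, 1, 1, 1, 1, 1, 1])

```text
clock: 6.28
position: [521.9, -23.7, 112.0]
ee_rot: [-0.384, 0.924, -0.001, 0.002]
contact_force: [-1.1, -0.7, 9.0]
gripper_width: 0.1
grasp_force: 4.7
```

```bash
python3 - <<'E'
from h import *
for n in ("top","side"): measure(n)
E
```

```text
top lid [491.6 -50.8] R 43.0 stripe 71 [471.6 -26.7] orange [434.2 -52.1] ang label 129.7 pointer -178.7 diff 51.6
side lid [489.6 -25.9] R 43.5 stripe 103 [471.2 -21.7] orange [440.5 -48.3] ang label 167.0 pointer -155.5 diff 37.5
```

Emit:
apply_moves(delta_rot=[[0, 0, 0], [0, 0, -0.5], [0, 0, -0.5], [0, 0, -0.5], [0, 0, -0.5], [0, 0, -0.5], [0, 0, -0.5], [0, 0, -0.5], [0, 0, -0.5], [0, 0, -0.5], [0, 0, -0.5], [0, 0, -0.5], [0, 0, -0.5], [0, 0, 0], [0, 0, 0]], xyz=[[0, 0, 0.025], [0.002, 0.072, 0], [0.002, 0.072, 0], [0.002, 0.072, 0], [0.002, 0.072, 0], [0.002, 0.072, 0], [0.002, 0.072, 0], [0.002, 0.072, 0], [0.002, 0.072, 0], [0.002, 0.072, 0], [0.002, 0.072, 0], [0.002, 0.072, 0], [0.002, 0.072, 0], [0, 0, 0], [0, 0, 0]], hand=[1, 1, 1, 1, 1, 1, 1, 1, 1, 1, 1, 1, 1, 1, 1])

```text
clock: 7.63
position: [504.5, -13.4, 112.0]
ee_rot: [-0.65, 0.76, -0.002, 0.003]
contact_force: [0.8, -0.1, 10.1]
gripper_width: -0.1
grasp_force: 5.1
```

```bash
sed -i 's/c=XY.mean(0)$/c=np.array([496.,-48.])/' h.py; python3 - <<'E'
from h import *
for n in ("top","side"): measure(n)
E
```

```text
top lid [496. -48.] R 42.4 stripe 68 [465.5 -45.6] orange [434.2 -52. ] ang label 175.5 pointer -176.3 diff 8.2
side lid [496. -48.] R 28.2 stripe 0 None orange [436.4 -50. ] ang label nan pointer -178.1 diff nan
```

8° left: three more 3° rows (with a little creep back expected), then lift away and check from near.

Emit:
apply_moves(delta_rot=[[0, 0, -0.5], [0, 0, -0.5], [0, 0, -0.4], [0, 0, 0], [0, 0, 0], [0, 0, 0]], xyz=[[0.002, 0.072, 0.01], [0.002, 0.072, 0], [0.002, 0.058, 0], [0, 0, 0], [0, 0, 0], [0, 0, 0]], hand=[1, 1, 1, 1, 1, 1])

```text
clock: 8.23
position: [499.8, -12.8, 112.0]
ee_rot: [-0.704, 0.71, -0.003, 0.003]
contact_force: [0.5, 0.7, 11.9]
gripper_width: -0.1
grasp_force: 5.6
```

Emit:
apply_moves(delta_rot=[[0, 0, 0], [0, 0, 0], [0, 0, 0], [0, 0, 0], [0, 0, 0], [0, 0, 0], [0, 0, 0], [0, 0, 0], [0, 0, 0], [0, 0, 0], [0, 0, 0], [0, 0, 0], [0, 0, 0]], xyz=[[0, 0, -0.1], [0, 0, -0.3], [0, 0, -0.7], [0, 0, -1], [0, 0, -1], [0, 0, -1], [-0.5, 0, -1], [-1, 0, 0], [-1, 0, 0], [-1, 0, 0], [-1, 0, 0], [0, 0, 0], [0, 0, 0]], hand=[1, 1, 1, 1, 1, 1, 1, 1, 1, 1, 1, 1, 1])

```text
clock: 9.32
position: [496.8, 99.7, 236.2]
ee_rot: [-0.704, 0.71, 0.0, -0.001]
contact_force: [0.4, -0.0, 0.5]
gripper_width: -0.1
grasp_force: 0.0
```

```bash
python3 - <<'E'
from h import *
for n in ("top","side"): measure(n)
p=eyes.get_image("top"); q=eyes.get_image("side")
r=lambda i:cv2.resize(i[:,:,::-1],(400,400),interpolation=cv2.INTER_CUBIC)
cv2.imwrite("pics/crop1.png",np.hstack([r(p["frame"][215:305,200:290]),r(q["frame"][290:405,270:385])]))
E
```

```text
top lid [496. -48.] R 37.7 stripe 67 [465.7 -50.5] orange [434.1 -52. ] ang label -175.3 pointer -176.3 diff -1.0
side lid [496. -48.] R 22.0 stripe 0 None orange [434.3 -48.2] ang label nan pointer -179.9 diff nan
```

View pics/crop1.png

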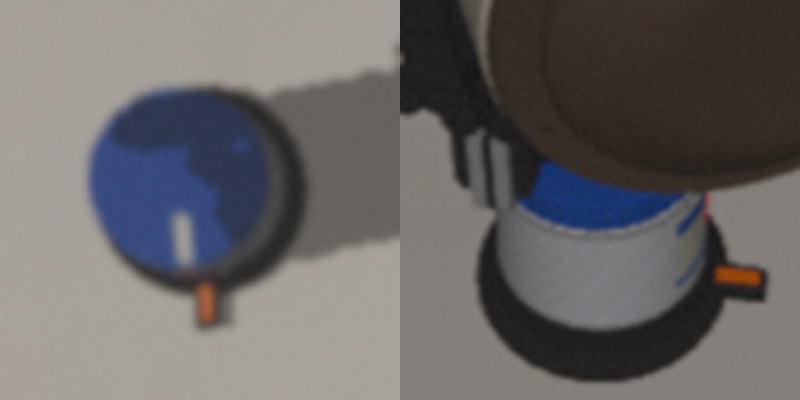

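The top view shows the white stripe (crop about (183,240)) running straight toward the orange pointer (about (206,305)), with the offset between them being parallax. The measured difference is about 1°, against a tolerance of 11°. The arm is clear of the tin.

```bash
python3 -c "
from bench import arm; print(arm.job_done())"
```

```text
the job is handed in; nothing more can be done
None
```

I turned the blue-lidded tin about 72° so its label sits over the orange pointer, measured at about 1° off against the 11° allowed. I then lifted the arm clear and handed the job in; the hand-in returned no verdict.

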